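# Put the loose precision driver in the free place of the rack

### The arm

A 6-joint arm with a two-finger parallel gripper is mounted at the origin on a cart in front of the work surface, level with it; the furniture and walls round the work are solid. World frame = base frame: x ahead of the robot, y to its left, z up, the work surface at z = 0. Lengths are in m, angles in degrees, forces in N, time in s.
With the tool pointing down it reaches from about 0.4 to 0.825 m from the base axis. Payload 7 kg.
Tool frame: the origin (TCP) lies between the finger pads; the fingertips stand env.nose_length ahead of it and the grasp point (between the pads) lies 5 mm behind it (env.nose_length is the distance from the TCP to the fingertips, in m); z points along the fingers, y is the line along which they close (so a half turn about z gives the same grasp; the last joint's range is limited). The gripper opens to 85 mm and grips with 20 to 120 N. Pads are 22 mm wide; open, the fingers measure 114 mm over their backs; the gripper's body (76 mm by 85 mm) begins 54 mm behind the grasp point. The pads swing forward as they close: fully open they stand 13 mm farther back than shut.
Start: joints at [16.507, 20.546, 0.682, 0, -70.136, -16.507], TCP at [0.675, -0, 0.245] pointing down, gripper open.
Joint ranges: [-176.03, 176.03], [-82.01, 121.73], [-58.28, 71.71], [-173.87, 95.51], [-174.79, -0.11], [-173.66, 173.66]. Speed limits (degrees/s): [136.94, 136.94, 172.46, 180, 180, 180].

### API

Orientations are given as a 3x3 rotation matrix whose columns are the frame's x, y, z axes.
In Python, from plant import env gives the robot as it stands.
- The arm moves only by the shell command python3 -m crank 'ROWS' [FORCE]. ROWS is text: rows parted by semicolons, each of 7 numbers parted by spaces: the shift along the tool's x, y, z as a fraction of full scale, then the turn, a rotation vector about the tool's x, y, z as a fraction of full scale, then the opening, from 0 (shut) to 1 (fully open). A call has 1 to 12 rows; each row shifts and turns the commanded pose from where the row before left it, along the tool's axes as they then stand; what a row does not reach is not made up. Full scale, the value 1, is 0.3 m for a shift and 180 degrees for a turn. A row lasts 1/10 s, in which the tool goes at most 50 mm and 8.59 degrees, less where a joint would pass 70% of its speed; a pose out of reach is approached as far as the arm can. A call with a number of a shift or a turn outside -1 to 1 is refused whole. A call with a gripper value outside its range is refused whole. The fingers move at their own pace and stop on an object; FORCE is the grip in N (left out, the last holds). Time passes only in rows, so rows that do not move let the fingers close. It gives the time, the measured TCP pose, the force, the opening and the grip force at its end, in the units of the state.
- env.sense(): the state, without advancing time (a new reading comes with each control period).
- env.read_camera(name): name is "scene" or "side" or "wrist"; returns (picture, depth): 384x512x3 uint8, red, green, blue; 384x512 float32, m along the optical axis (not along the pixel's ray), 0 where there is no reading.
- env.get_calibration(name): a dict with "vfov" (degrees; the focal length in pixels is half the picture's height over the tangent of half this angle, whatever the lens; pixels are square), "cx", "cy" (the principal point, pixels), "eye" and "orientation" of the camera in the world. Camera axes: x right, y up, looking along -z (the intrinsics and any distortion apply to the point x, -y, -z); pixel columns grow to the right and rows downward; lengths in m; the calibration is good to about 2 mm. A picture is of the moment at which its call begins: read the wrist's pose just before it. get_calibration takes no time and is no camera call; for the wrist camera it gives the pose at the moment of the call.
- env.job_done(): hands the job in; it is judged then, once.
Trained networks look in the newest picture that a camera, given by its name, has taken for a name from the list of things; names that differ only in an ending like _2 or _b are one class to them, and where a whole thing is asked for, a point or a joint stands for the part that bears it (a point fixed in the world has none). Each returns a list of dicts, best first, with "confidence" (0 to 1); they miss things now and then, are a little off and sometimes report something else, mostly with a low value. They report only what shows in the picture. A call takes as long as a camera call.
- env.spot_in(name, camera): "point" ([x, y, z] in m, in world coordinates, good to about 4 mm: the middle of the surface that is visible of it).
The state is a dict: "clock": time; "joint_positions": joint angles; "qvel": joint speeds; "joint_torque": joint torques, N m; "tcp_pos": TCP position; "ee_rot": TCP orientation; "wrist_force": force on the tool from outside, world axes, zero at the start; "wrist_torque": the same for the moment, N m; "opening": finger opening in m; "grip_force": force on a finger pad.
Only numpy, scipy, OpenCV 4.12 (cv2) and the standard library are available. Lean on these libraries where they do the work, as an engineer would, in place of code of your own. Each camera call takes 0.05 s, during which the arm holds its last target. There are 200 camera calls.

### The job

Tidy the bench: one precision screwdriver lies loose on the bench, the other three lie in the four-place driver rack. Find out which place of the rack is free and lay the loose driver in it, lying the same way round as the others, down between the pins of both rails and level with its neighbours. Lay it down rather than dropping it, and leave the three drivers that are already in the rack where they are.

Things in the scene. Friction and masses are not known exactly. Their poses are not given: they have to be found in the camera images.
- driver_black: Loose precision screwdriver, black cap, on the bench left of the rack: 140 mm long, about 70 g. Origin under mid-length at bench level; +y along it to the cap. Cap y = 60 to 69 mm, 20 wide, 17 high; barrel to grip y = -5 to 57 mm, 10 to 11 mm thick, centre 5 to 8 mm above the bench; 3 mm blade to y = -70 mm. Grip near y = 24 mm.
- loose_mid (a point): Point on the axis of the loose driver at the middle of its length (its y = 0), 5.5 mm above the bench as it lies. Between it and the rack stands a soldering-iron stand whose iron sticks up to about 150 mm above the bench: carry the driver across at 200 mm or more, or round its near side.
- loose_cap (a point): Point in the middle of the loose driver's cap (its y = 65 mm).
- loose_tip (a point): Point near the loose driver's blade tip (its y = -65 mm).
- rack: Fixed low aluminium rack, 215 mm (y) by 115 mm (x), base plate 6 mm, open between two cross rails 8 mm thick whose tops are 28 mm up: at x = -46 mm (carries the barrels) and x = +30 mm (the blades). Origin at bench level. Drivers lie along x over x = 0, caps to -x (roughly to the robot), outside the barrel rail. At each place each rail has two round-topped pins.
- place0 (a point): Place 0 of the rack (0 at its -y end, 3 at +y, 55 mm apart): where the middle of a driver's axis lies when it is home, 32.5 mm above the bench; rack's axes. Three places are taken at the start. Its pins are 7 mm thick and stand 14 mm above the rails; clear gap between them 17 mm on the barrel rail, 13 mm on the blade rail.
- place1 (a point): Place 1 of the rack (0 at its -y end, 3 at +y, 55 mm apart): where the middle of a driver's axis lies when it is home, 32.5 mm above the bench; rack's axes. Three places are taken at the start. Its pins are 7 mm thick and stand 14 mm above the rails; clear gap between them 17 mm on the barrel rail, 13 mm on the blade rail.
- place2 (a point): Place 2 of the rack (0 at its -y end, 3 at +y, 55 mm apart): where the middle of a driver's axis lies when it is home, 32.5 mm above the bench; rack's axes. Three places are taken at the start. Its pins are 7 mm thick and stand 14 mm above the rails; clear gap between them 17 mm on the barrel rail, 13 mm on the blade rail.
- place3 (a point): Place 3 of the rack (0 at its -y end, 3 at +y, 55 mm apart): where the middle of a driver's axis lies when it is home, 32.5 mm above the bench; rack's axes. Three places are taken at the start. Its pins are 7 mm thick and stand 14 mm above the rails; clear gap between them 17 mm on the barrel rail, 13 mm on the blade rail.
- driver_red: A precision screwdriver like the others (140 mm long, red cap) that already lies in a place of the rack, cap towards the rack's -x; which place varies. Same origin and axes as driver_black; its origin is 5.5 mm below the axis at mid-length.
- driver_green: A precision screwdriver like the others (140 mm long, green cap) that already lies in a place of the rack, cap towards the rack's -x; which place varies. Same origin and axes as driver_black; its origin is 5.5 mm below the axis at mid-length.
- driver_blue: A precision screwdriver like the others (140 mm long, blue cap) that already lies in a place of the rack, cap towards the rack's -x; which place varies. Same origin and axes as driver_black; its origin is 5.5 mm below the axis at mid-length.

How it is judged:
By the outcome, as a careful person would: the job done as asked, in the order asked, and still so for the second after the job is handed in, with the robot touching nothing.
It also fails if it takes over 38 s, if anything falls off the work surface, if the arm or the gripper's body presses on something with over 40 N, if the wrist force passes 120 N, or if a joint passes its speed limit or range.

## Working session

There is one attempt and no reset: what is moved stays moved. The work goes in short steps, Python scripts to look and compute and a shell command to move; the robot and the scene stay as the last step left them, time stands still between calls to the robot, and variables do not carry over. Pictures are saved under pics/ and viewed, at most 12 in all, crops included, and the job is handed in when it is done.

```bash
ls; mkdir -p pics
python3 - <<'E'
from plant import env
import cv2,numpy as np
s=env.sense();print(s['clock'],s['tcp_pos'],s['ee_rot'],s['opening'],env.nose_length)
for c in ['scene','side']:
    p,d=env.read_camera(c);cv2.imwrite(f'pics/{c}0.png',p[:,:,::-1]);k=env.get_calibration(c);print(c,k)
    for n in ['loose_mid','loose_cap','loose_tip','driver_red','driver_green','driver_blue','driver_black','rack']:
        print(n,[(np.round(r['point'],4).tolist(),round(r['confidence'],2)) for r in env.spot_in(n,c)[:2]])
E
```

```text
pics
0.0 [6.74563182e-01 7.32590331e-06 2.44403163e-01] [[-1.13850963e-04 -9.99998748e-01 -1.57813701e-03]
 [-9.99999987e-01  1.14029122e-04 -1.12802237e-04]
 [ 1.12982049e-04  1.57812414e-03 -9.99998748e-01]] 0.08542831729059969 0.014
scene {'vfov': 46.763243194137786, 'cx': 257.5395997947428, 'cy': 194.35688853816208, 'eye': array([-0.16873432, -0.71807773,  0.50121575]), 'orientation': array([[ 0.70934303,  0.30461209, -0.63564451],
       [-0.70481182,  0.29561186, -0.64486737],
       [-0.00853034,  0.90544194,  0.42438441]])}
loose_mid [([0.4908, -0.2235, 0.0321], 0.66), ([0.4674, 0.1167, 0.0111], 0.46)]
loose_cap [([0.4748, 0.1211, 0.0103], 0.53), ([0.5283, -0.2803, 0.0091], 0.39)]
loose_tip [([0.4706, 0.1206, 0.0086], 0.5)]
driver_red [([0.4923, -0.2222, 0.0322], 0.7), ([0.49, -0.2784, 0.0331], 0.5)]
driver_green [([0.4932, -0.2241, 0.0335], 0.6)]
driver_blue [([0.5063, -0.1691, 0.0343], 0.6)]
driver_black [([0.4925, -0.2775, 0.0341], 0.73)]
rack [([0.531, -0.2829, 0.0063], 0.88)]
side {'vfov': 47.63145835442694, 'cx': 257.7345639665013, 'cy': 194.37495027656482, 'eye': array([0.48784503, 0.87439393, 0.7542151 ]), 'orientation': array([[-0.99953024,  0.02694526, -0.01460305],
       [-0.02796663, -0.60699012,  0.79421714],
       [ 0.01253648,  0.79425244,  0.60745855]])}
loose_mid [([0.4859, 0.153, 0.0129], 0.48)]
loose_cap [([0.4835, 0.1507, 0.0084], 0.51)]
loose_tip [([0.4858, 0.1478, 0.0042], 0.55)]
driver_red [([0.5057, -0.2751, 0.0348], 0.59)]
driver_green [([0.5141, -0.2194, 0.0303], 0.6)]
driver_blue [([0.504, -0.1598, 0.0284], 0.38)]
driver_black [([0.4886, 0.151, 0.0063], 0.42)]
rack [([0.5128, -0.218, 0.0307], 0.73), ([0.5233, -0.2373, 0.0085], 0.55)]
```

View pics/scene0.png

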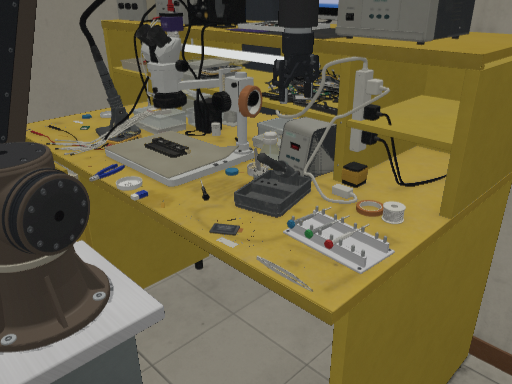

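View pics/side0.png

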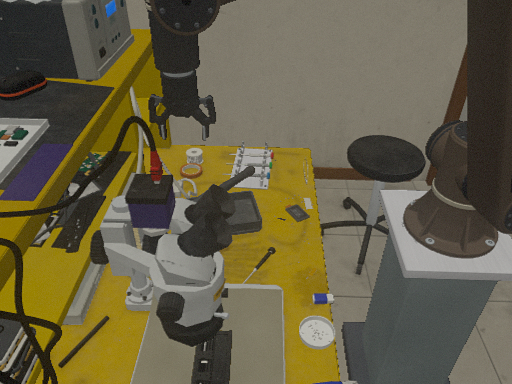

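The scene picture has blue, green and red caps at (291,224), (309,234) and (329,244). The rack's near -y end is empty, so place 0 is free. In the side picture the loose driver's cap is at (271,250) and its blade runs to about (245,282). Next I'll map obstacles and locate the driver.

```bash
cat > h.py <<'E'
from plant import env
import numpy as np,cv2
def cloud(c):
    k=env.get_calibration(c);p,d=env.read_camera(c)
    f=192/np.tan(np.radians(k['vfov']/2));v,u=np.mgrid[:384,:512]
    P=np.stack([(u-k['cx'])/f*d,-(v-k['cy'])/f*d,-d],-1)@np.array(k['orientation']).T+k['eye']
    P[d<=0]=np.nan
    return p,P
E
python3 - <<'E'
from h import *
H=np.zeros((16,16))
for c in ['scene','side']:
    p,P=cloud(c)
    if c=='side':
        for u,v in [(271,250),(268,254),(262,262),(257,268),(252,274),(245,282)]: print(u,v,p[v,u],P[v,u].round(4))
    else:
        for u,v in [(206,197),(204,192),(203,187),(202,182)]: print(u,v,p[v,u],P[v,u].round(4))
    q=P.reshape(-1,3);q=q[~np.isnan(q[:,0])]
    i=((q[:,0]-.3)/.03).astype(int);j=((q[:,1]+.40)/.05).astype(int)
    m=(q[:,0]>.3)&(q[:,1]>-.40)&(i<16)&(j<16)&(q[:,2]<.6)
    np.maximum.at(H,(i[m],j[m]),q[m,2])
print('cols y from -.40 step .05');
for r in range(16):print(round(.3+.03*r,2),(H[r]*1000).astype(int))
E
```

```text
206 197 [17 17 18] [0.4636 0.1131 0.0096]
204 192 [39 38 37] [0.477  0.1379 0.0114]
203 187 [59 59 57] [0.4973 0.1678 0.01  ]
202 182 [157 136  73] [0.5293 0.2135 0.0009]
271 250 [58 54 34] [0.4677 0.125  0.014 ]
268 254 [61 53 42] [0.4747 0.1344 0.0097]
262 262 [49 45 36] [0.4885 0.1598 0.0083]
257 268 [45 37 28] [0.4997 0.1767 0.0056]
252 274 [122 108  73] [5.107e-01 1.910e-01 5.000e-04]
245 282 [126 111  61] [5.256e-01 2.154e-01 2.000e-04]
cols y from -.40 step .05
0.3 [0 0 0 0 0 0 0 0 0 0 0 0 0 7 0 0]
0.33 [ 2  4  9  9  8  2  2  2  3  2  2  2 13 14 15 15]
0.36 [ 2  4  9 10  9  3  4  6  1  3  2  2 12 14 15 15]
0.39 [ 2  2  2  2  3  3  6  6  3  4  3  2  3  3 15 15]
0.42 [ 2  2  2  2  3  2  5  6  2  2  3  3 26 31 31 32]
0.45 [26 30 42 42 42  7  3  2  3  3 18  2 28 32 32 32]
0.48 [ 27  42  42  42  44  41  21 139  39   6  13  12  27  32  32  33]
0.51 [  9   8  36  36  37   7  38 152  37  38   3 591  27  33  33 385]
0.54 [ 28  42  42  42  42   7  38 141  38  38   2 593 599  32  33 404]
0.57 [  7   6  30  40  41   5  38 302 299  39   2   1 599 599  46 391]
0.6 [  2   3  28  30  29   2  38 481 479 115  24  11 596 599  31 373]
0.63 [  2   3   2   2   3   2  38 473 492  66  60  24  29 599  32 245]
0.66 [  1   2  35  13  13   9  51 472 509 460  38 215 244 249 219 246]
0.69 [  2  35  35  12  14  21   2 472 552   0  25 229 255 263 277 264]
0.72 [  2   5  36  14  15  24  24 349 540 101  70 220 257 273 278 276]
0.75 [  2   2   2   2   2  20 197 323 312 204 163 101 257 273 278 275]
```

```bash
python3 -m crank '-.08 .1 0 0 0 .028 1;-.08 .1 0 0 0 .028 1;-.08 .1 0 0 0 .028 1;-.08 .1 0 0 0 .028 1;-.08 .1 0 0 0 .028 1;0 0 0 0 0 .028 1;0 0 0 0 0 0 1;0 0 0 0 0 0 1'
python3 - <<'E'
from h import *
s=env.sense();print(s['clock'],s['tcp_pos'],s['ee_rot'],s['joint_positions'])
p,P=cloud('wrist');k=env.get_calibration('wrist');print(k)
cv2.imwrite('pics/w1.png',p[:,:,::-1])
for n in ['loose_mid','loose_cap','loose_tip','driver_black']:
    print(n,[(np.round(r['point'],4).tolist(),round(r['confidence'],2)) for r in env.spot_in(n,'wrist')[:2]])
np.save('w1.npy',P)
E
```

```text
clock: 1.8
tcp_pos: [0.5494, 0.1432, 0.2454]
ee_rot: [[-0.501, -0.865, 0.0], [-0.865, 0.501, 0.0], [-0.0, -0.0, -1.0]]
wrist_force: [-1.1, -0.6, 0.2]
opening: 0.0853
grip_force: 0.0
1.8 [0.54938954 0.14320364 0.2454365 ] [[-5.01248261e-01 -8.65303491e-01  2.21831407e-04]
 [-8.65303507e-01  5.01248281e-01  4.11238349e-05]
 [-1.46777209e-04 -1.71338244e-04 -9.99999975e-01]] [ 3.43576492e+01  1.04836823e+01 -1.31212472e+01  5.70572395e-03
 -6.63832484e+01 -6.44425543e+01]
{'vfov': 66.39072673230399, 'cx': 252.40426855059525, 'cy': 192.9185441369288, 'eye': array([0.50723076, 0.07350164, 0.37307222]), 'orientation': array([[-0.86520806, -0.47495533, -0.16072477],
       [ 0.5014083 , -0.82093711, -0.27322515],
       [-0.00217519, -0.31698533,  0.94842795]])}
loose_mid [([0.4846, 0.1455, 0.0121], 0.76)]
loose_cap []
loose_tip [([0.4788, 0.1474, 0.006], 0.56)]
driver_black [([0.4829, 0.1459, 0.013], 0.67)]
```

View pics/w1.png

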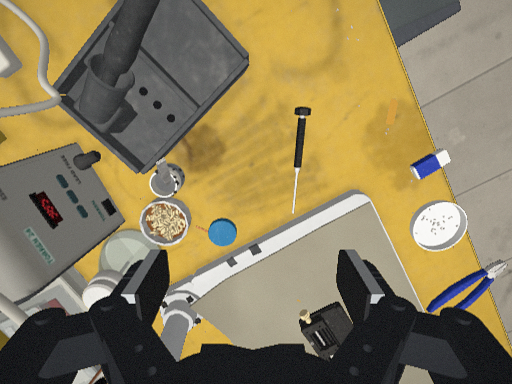

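The driver shows cleanly: cap at (303,111), barrel down to (299,165), blade tip at (293,212). The white mat edge lies just beyond the tip.

Run:
```python
from h import *
p=cv2.imread('pics/w1.png');P=np.load('w1.npy')
g=p.max(2);roi=np.zeros_like(g);roi[100:172,285:320]=1
m=(g<85)&(roi>0)
k=env.get_calibration('wrist');f=192/np.tan(np.radians(k['vfov']/2));R=np.array(k['orientation'])
def ray(u,v,z):
    d=R@np.array([(u-k['cx'])/f,-(v-k['cy'])/f,-1]);return k['eye']+d*(z-k['eye'][2])/d[2]
v,u=np.nonzero(m);print(m.sum(),v.min(),v.max())
b=(v>120);c=np.polyfit(v[b],u[b],1)
X=np.array([ray(np.polyval(c,y),y,.009)[:2] for y in (120,v.max())])
cap=ray(np.mean(u[v<115]),np.mean(v[v<115]),.009)[:2];top=ray(303,v.min(),.012);tip=ray(293,212.5,.004)
dv=X[1]-X[0];dv/=np.linalg.norm(dv)
print('axis deg',np.degrees(np.arctan2(dv[1],dv[0])),'cap',cap,'top',top,'tip',tip,'bar end',X[1])
e=tip[:2]-cap;print('alt deg',np.degrees(np.arctan2(e[1],e[0])),np.linalg.norm(e))
q=P[m];print(np.nanmedian(q,0))
mid=cap+dv*.065;gp=cap+dv*.041;print('mid',mid,'grip',gp)
s=env.sense();print('shift tool frac',(s['ee_rot'].T@(np.r_[gp,.01]-s['tcp_pos']))/.3)
A=P.reshape(-1,3);A=A[~np.isnan(A[:,0])];rel=(A[:,:2]-gp)
n=np.array([-dv[1],dv[0]]);s_=rel@dv;t_=rel@n
w=(abs(s_)<.06)&(abs(t_)<.09)&(A[:,2]>.02)&(A[:,2]<.2);print('obst',w.sum(),A[w].max(0) if w.any() else '')
```

```text
473 107 166
axis deg 57.04101460480861 cap [0.46522945 0.11842785] top [0.46294914 0.11473655 0.012     ] tip [0.53629318 0.23125902 0.004     ] bar end [0.50202199 0.17526399]
alt deg 57.796308464940914 0.13334514526300514
[0.4801644  0.14177829 0.00964287]
mid [0.50059195 0.17296676] grip [0.48753503 0.15282932]
shift tool frac [0.07446013 0.19554761 0.78363936]
obst 77 [0.46287    0.25197576 0.02570373]
```

```bash
python3 -m crank '.015 .039 .097 0 0 .003 .6;.015 .039 .097 0 0 .003 .6;.015 .039 .097 0 0 .003 .6;.015 .039 .097 0 0 .003 .6;.015 .039 .097 0 0 .002 .6;0 0 0 0 0 0 .6;0 0 0 0 0 0 .6'
python3 - <<'E'
from h import *
k=env.get_calibration('wrist');p,P=cloud('wrist')
cv2.imwrite('pics/w2.png',p[:,:,::-1]);np.savez('w2.npz',P=P,p=p)
s=env.sense();T=s['ee_rot'];gp=np.array([.4875,.1528,.008])
f=192/np.tan(np.radians(k['vfov']/2));R=np.array(k['orientation'])
for y in (-.041,0,.041):
  pt=gp+T[:,0]*y;pt[2]=.008;c=R.T@(pt-k['eye']);print(y,k['cx']+f*c[0]/-c[2],k['cy']-f*c[1]/-c[2])
E
```

```text
clock: 2.75
tcp_pos: [0.4881, 0.1544, 0.1001]
ee_rot: [[-0.54, -0.841, -0.0], [-0.841, 0.54, -0.001], [0.001, -0.0, -1.0]]
wrist_force: [0.7, 1.6, 0.6]
opening: 0.0508
grip_force: 0.0
-0.041 250.46377201520005 246.19486688749942
0 250.40707648095437 200.33666016688971
0.041 250.34372096737826 149.0915263636996
```

View pics/w2.png

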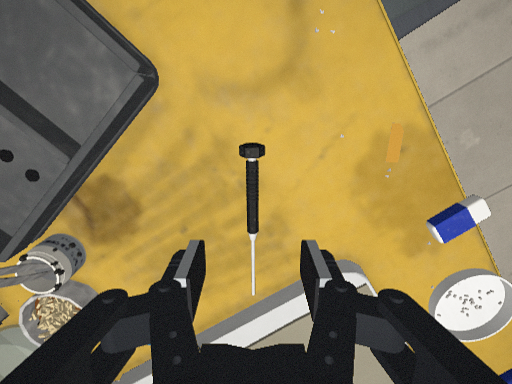

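The prediction matches the picture: cap centre (252,150), barrel end (252,234), tip (253,294), midway between the fingers.

```bash
python3 -m crank '.002 0 .08 0 0 0 .5;.002 0 .08 0 0 0 .4;.002 0 .07 0 0 0 .4;0 0 .046 0 0 0 .4;0 0 0 0 0 0 .4;0 0 0 0 0 0 .4' && python3 -m crank '0 0 0 0 0 0 0;0 0 0 0 0 0 0;0 0 0 0 0 0 0;0 0 0 0 0 0 0;0 0 0 0 0 0 0;0 0 0 0 0 0 0' 50
```

```text
clock: 3.4
tcp_pos: [0.4879, 0.1534, 0.0181]
ee_rot: [[-0.541, -0.841, 0.001], [-0.841, 0.541, 0.001], [-0.002, -0.001, -1.0]]
wrist_force: [0.9, 0.2, 0.3]
opening: 0.034
grip_force: 0.0
clock: 4.0
tcp_pos: [0.4876, 0.1535, 0.0182]
ee_rot: [[-0.541, -0.841, 0.002], [-0.841, 0.541, 0.001], [-0.002, -0.001, -1.0]]
wrist_force: [0.4, -1.8, 6.9]
opening: 0.006
grip_force: 49.1
```

The opening of 6 mm with 7 N upward suggests the tips are pinching the top of the barrel. I'll re-grip slightly lower.

```bash
python3 -m crank '0 0 0 0 0 0 .3;0 0 0 0 0 0 .3;0 0 0 0 0 0 .3;0 0 .01 0 0 0 .3;0 0 0 0 0 0 .3' && python3 -c "
from h import *
p,P=cloud('wrist');cv2.imwrite('pics/w3.png',p[:,:,::-1])"
```

```text
clock: 4.5
tcp_pos: [0.4867, 0.153, 0.014]
ee_rot: [[-0.541, -0.841, 0.0], [-0.841, 0.541, 0.0], [-0.0, -0.0, -1.0]]
wrist_force: [0.0, 0.3, 2.4]
opening: 0.0259
grip_force: 1.5
```

View pics/w3.png

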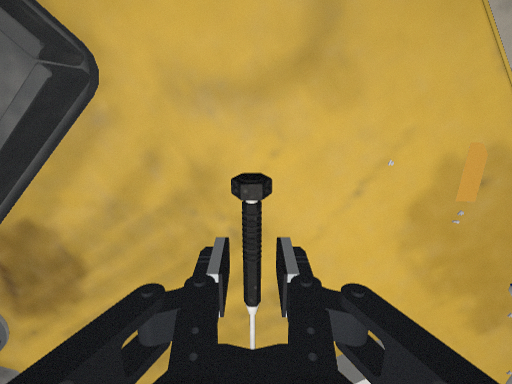

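The driver still lies straight between the pads, at column 251. Closing again here.

```bash
python3 -m crank '0 0 -.003 0 0 0 0;0 0 0 0 0 0 0;0 0 0 0 0 0 0;0 0 0 0 0 0 0;0 0 0 0 0 0 0' 50
```

```text
clock: 5.05
tcp_pos: [0.4866, 0.1529, 0.0149]
ee_rot: [[-0.541, -0.841, -0.0], [-0.841, 0.541, -0.0], [0.0, 0.0, -1.0]]
wrist_force: [-0.4, -1.2, 2.2]
opening: 0.0066
grip_force: 48.9
```

```bash
python3 -m crank '0 0 -.03 0 0 0 0;0 0 -.08 0 0 0 0;0 0 -.1 0 0 0 0;0 0 -.12 0 0 0 0;0 0 -.15 0 0 0 0;0 0 -.15 0 0 0 0;0 0 -.15 0 0 0 0;0 0 0 0 0 0 0;0 0 0 0 0 0 0' && python3 -c "
from h import *
p,P=cloud('wrist');cv2.imwrite('pics/w4.png',p[:,:,::-1])
s=env.sense();T=s['ee_rot']
L=(P-s['tcp_pos'])@T
np.save('L4.npy',L)
for v in range(180,320,12):
  r=p[v,225:280].max(1);print(v,[ (L[v,u]*1000).round(1).tolist() for u in (240,246,250,254,258)])
"
```

```text
clock: 5.95
tcp_pos: [0.4866, 0.1532, 0.2503]
ee_rot: [[-0.541, -0.841, 0.002], [-0.841, 0.541, 0.002], [-0.003, -0.0, -1.0]]
wrist_force: [-0.5, -0.2, -1.8]
opening: 0.0068
grip_force: 49.0
180 [[43.3, -4.5, 1.4], [43.7, -1.7, 0.0], [43.7, 0.1, -0.1], [43.5, 1.9, 0.7], [43.7, 3.7, 0.1]]
192 [[38.2, -4.5, -0.9], [38.9, -1.7, -2.8], [38.6, 0.1, -2.0], [38.9, 1.9, -2.9], [38.5, 3.8, -1.7]]
204 [[-63.2, -16.7, 250.5], [31.0, -1.9, 2.7], [31.5, 0.1, 1.2], [30.8, 2.0, 3.2], [31.5, 3.9, 1.4]]
216 [[-80.4, -16.8, 248.7], [23.9, -2.0, 4.7], [25.2, 0.0, 1.6], [24.9, 2.0, 2.2], [24.6, 3.9, 2.9]]
228 [[-99.4, -17.1, 249.9], [18.0, -2.0, 3.3], [18.2, 0.0, 2.9], [19.2, 2.0, 0.9], [18.3, 4.0, 2.8]]
240 [[10.5, -5.1, 5.0], [10.5, -2.1, 4.9], [11.5, -0.0, 3.1], [11.2, 2.0, 3.7], [11.2, 4.0, 3.7]]
252 [[10.8, -4.6, -7.5], [6.0, -2.0, 0.7], [4.2, -0.0, 4.0], [4.8, 2.0, 2.8], [4.6, 4.1, 3.3]]
264 [[10.6, -4.1, -17.5], [0.3, -2.0, -1.1], [-3.5, -0.1, 4.9], [-2.5, 2.0, 3.3], [-3.0, 4.1, 4.2]]
276 [[8.6, -3.9, -23.4], [-4.9, -2.0, -3.7], [-10.7, -0.1, 4.7], [-10.4, 2.1, 4.2], [-10.4, 4.2, 4.3]]
288 [[6.0, -3.8, -28.0], [-12.1, -2.0, -3.6], [-18.3, -0.1, 4.7], [-18.5, 2.1, 5.0], [-18.8, 4.3, 5.5]]
300 [[2.7, -3.7, -31.3], [-28.5, -2.4, 7.7], [-27.0, -0.1, 5.9], [-26.7, 2.1, 5.5], [-26.5, 4.3, 5.2]]
312 [[-2.2, -3.7, -32.4], [-218.4, -8.6, 218.7], [-36.3, -0.1, 7.2], [-35.7, 2.1, 6.5], [-219.8, 8.8, 220.4]]
```

View pics/w4.png

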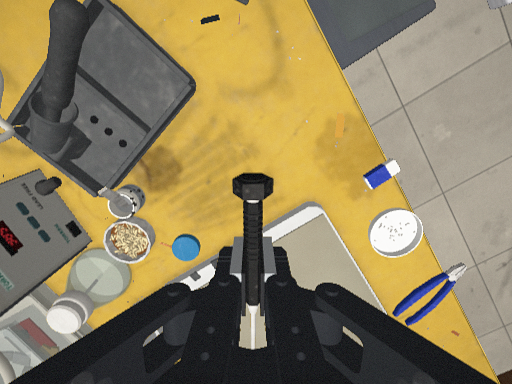

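The driver is held straight: cap at (252,186), barrel at columns 246 to 258. I'll carry it over at z 0.25, turn it, and look at the rack.

```bash
python3 -m crank '.07 -.045 0 0 0 0 0;.113 -.077 0 0 0 0 0;.113 -.077 0 0 0 0 0;.113 -.077 0 0 0 0 0;.113 -.077 0 0 0 0 0;.113 -.077 0 0 0 0 0;.113 -.077 0 0 0 0 0;.113 -.077 0 0 0 0 0;.113 -.077 0 0 0 0 0;.08 -.055 0 0 0 0 0;0 0 0 0 0 .02 0;0 0 0 0 0 .04 0' >/dev/null; python3 -m crank '0 0 0 0 0 .04 0;0 0 0 0 0 .04 0;0 0 0 0 0 .04 0;0 0 0 0 0 .04 0;0 0 0 0 0 .04 0;0 0 0 0 0 .04 0;0 0 0 0 0 .017 0;0 0 0 0 0 0 0;0 0 0 0 0 0 0'
python3 - <<'E'
from h import *
p,P=cloud('wrist');cv2.imwrite('pics/w5.png',p[:,:,::-1]);s=env.sense()
np.savez('w5.npz',P=P,p=p,t=s['tcp_pos'],R=s['ee_rot'])
for n in ['rack','place0','place1','place2','place3','driver_red','driver_green','driver_blue']:
    print(n,[(np.round(r['point'],4).tolist(),round(r['confidence'],2)) for r in env.spot_in(n,'wrist')[:2]])
print(env.get_calibration('wrist')['eye'])
E
```

```text
clock: 8.1
tcp_pos: [0.4956, -0.2291, 0.2477]
ee_rot: [[-1.0, -0.005, -0.002], [-0.005, 1.0, 0.0], [0.002, 0.0, -1.0]]
wrist_force: [0.1, 0.1, -0.9]
opening: 0.0065
grip_force: 49.0
rack [([0.5221, -0.2613, 0.0086], 0.66)]
place0 [([0.523, -0.2649, 0.0042], 0.97), ([0.4796, -0.2172, 0.0354], 0.41)]
place1 [([0.523, -0.2649, 0.0042], 0.97), ([0.4796, -0.2172, 0.0354], 0.41)]
place2 [([0.523, -0.2649, 0.0042], 0.97), ([0.4796, -0.2172, 0.0354], 0.41)]
place3 [([0.523, -0.2649, 0.0042], 0.97), ([0.4796, -0.2172, 0.0354], 0.41)]
driver_red [([0.5007, -0.2763, 0.0322], 0.82)]
driver_green [([0.4795, -0.2166, 0.0369], 0.82)]
driver_blue [([0.5076, -0.1666, 0.0359], 0.57), ([0.5243, -0.264, 0.0015], 0.44)]
[ 0.41330694 -0.22843012  0.37671075]
```

View pics/w5.png

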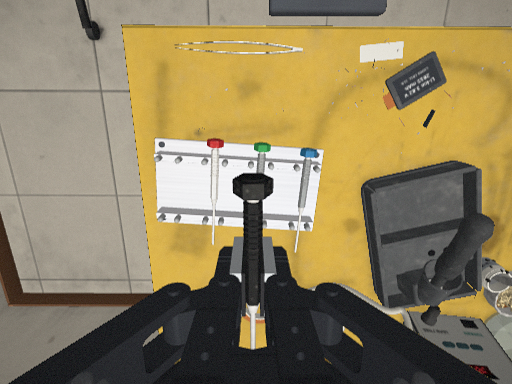

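Red, green and blue caps are at (215,143), (262,147) and (309,152). The empty pin pairs are at the left, about (158,159)/(180,160) and (160,217)/(178,218). I'll enlarge that part.

```bash
python3 -c "
import cv2
p=cv2.imread('pics/w5.png')[132:236,148:258]
cv2.imwrite('pics/w5c.png',cv2.resize(p,None,fx=5.5,fy=5.5,interpolation=cv2.INTER_CUBIC))"
```

```text
(no output)
```

View pics/w5c.png

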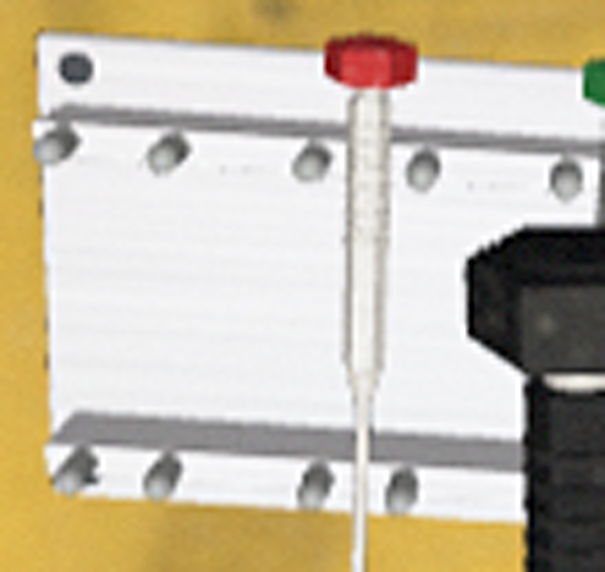

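In the crop the place-0 pin blobs are at (56,147)/(168,153) on the barrel rail and (77,470)/(163,476) on the blade rail. Place 1, with red, has (312,161)/(423,168) and (317,485)/(402,490).

Run:
```python
from h import *
k=env.get_calibration('wrist');f=192/np.tan(np.radians(k['vfov']/2));Rc=np.array(k['orientation'])
def ray(u,v,z):
    d=Rc@np.array([(u-k['cx'])/f,-(v-k['cy'])/f,-1]);return k['eye']+d*(z-k['eye'][2])/d[2]
C=[(56,147),(168,153),(312,161),(423,168),(566,180),(77,470),(163,476),(317,485),(402,490)]
# rack coords x: -46/+30 ; y rel place0
M=np.array([(-.046,-.012),(-.046,.012),(-.046,.043),(-.046,.067),(-.046,.098),(.03,-.01),(.03,.01),(.03,.045),(.03,.065)])
W=np.array([ray(148+(u+.5)/5.5-.5,132+(v+.5)/5.5-.5,.035)[:2] for u,v in C])
mc,wc=M.mean(0),W.mean(0);U,S,Vt=np.linalg.svd((M-mc).T@(W-wc));R=(U@Vt).T
print('scale',S.sum()/((M-mc)**2).sum(),'yaw',np.degrees(np.arctan2(R[1,0],R[0,0])))
t=wc-R@mc;print('place0 mid',t);print('resid mm',((W-(M@R.T+t))*1000).round(1).tolist())
D=np.load('w5.npz');P,p,T,tp=D['P'],D['p'],D['R'],D['t']
# red driver axis & in-hand axis
hsv=cv2.cvtColor(p,cv2.COLOR_RGB2HSV);m=(hsv[...,0]<8)&(hsv[...,1]>150);m[:,:200]=0;m[:,230:]=0;m[160:]=0
print('red cap',m.sum(),np.nanmedian(P[m],0), 'expect',t+R@[-.065,.055])
L=(P-tp)@T
for a,b in ((178,195),(205,215),(215,225),(225,235),(300,308)):
    q=L[a:b,225:280].reshape(-1,3);q=q[(q[:,2]<12)&(abs(q[:,1])<14)];print(a,(np.median(q,0)*1000).round(1),(np.percentile(q[:,1],[2,98])*1000).round(1),(q[:,2].min()*1000).round(1),len(q))
```

```text
scale 0.9973404091327566 yaw -3.5501137906989273
place0 mid [ 0.53177886 -0.33118438]
resid mm [[0.4, 0.0], [0.1, 0.1], [-0.2, 0.0], [-0.2, -0.0], [0.4, -0.1], [-0.2, 0.1], [-0.1, -0.2], [-0.1, 0.2], [-0.2, -0.2]]
red cap 97 [ 0.46556926 -0.27110405  0.0396269 ] expect [ 0.47030928 -0.27226502]
178 [41.7  0.8  2.8] [-34.2  34.9] -3.2 932
205 [-61.2   0.8 239.7] [-34.8  35.7] 2.2 547
215 [-68.7   0.8 220.3] [-34.3  34.9] 2.5 548
225 [-92.4   0.8 246.9] [-36.5  37.2] 2.5 547
300 [  4.8   0.8 -31.8] [-8.5 10.3] -45.3 438
```

Run:
```python
from h import *
D=np.load('w5.npz');P,T,tp=D['P'],D['R'],D['t'];L=(P-tp)@T*1000
for a,b in ((176,196),(204,212),(212,220),(220,228),(228,236),(285,295),(300,308),(318,335)):
    q=L[a:b,225:280].reshape(-1,3);q=q[(q[:,2]<12)&(q[:,2]>-9)&(abs(q[:,1])<14)];print(a,np.median(q,0).round(1),np.percentile(q[:,1],[2,98]).round(1),len(q))
print(tp,T.round(4).tolist())
```

```text
176 [43.5  1.3  1.3] [-7.8 10.3] 781
204 [31.   1.3  4.4] [-3.6  5.8] 157
212 [26.9  1.3  4.5] [-3.6  5.8] 157
220 [22.4  1.3  4.6] [-3.2  5.9] 154
228 [18.3  1.3  4.9] [-3.7  5.9] 154
285 [-17.3   1.1   6.5] [-2.5  4.7] 140
300 [-27.1   1.1   7.4] [-2.5  4.7] 102
318 [-45.6   1.4  10.8] [-0.4  2.6] 100
[ 0.49576494 -0.2291184   0.24800476] [[-1.0, -0.0048, -0.0017], [-0.0048, 1.0, 0.0002], [0.0017, 0.0003, -1.0]]
```

```bash
python3 -m crank '0 0 0 0 0 .0214 0;-.02 -.112 0 0 0 0 0;-.02 -.112 0 0 0 0 0;-.021 -.112 .05 0 0 0 0;0 0 .12 0 0 0 0;0 0 .12 0 0 0 0;0 0 .12 0 0 0 0;0 0 .05 0 0 0 0;0 0 0 0 0 0 0;0 0 0 0 0 0 0;0 0 0 0 0 0 0'
python3 - <<'E'
from h import *
p,P=cloud('wrist');cv2.imwrite('pics/w6.png',p[:,:,::-1]);s=env.sense()
print(s['tcp_pos'],s['ee_rot'].round(4).tolist())
L=(P-s['tcp_pos'])@s['ee_rot']*1000
for a,b in ((176,196),(204,212),(228,236),(300,308)):
    q=L[a:b,225:280].reshape(-1,3);q=q[(q[:,2]<12)&(q[:,2]>-9)&(abs(q[:,1])<14)];print(a,np.median(q,0).round(1))
E
```

```text
clock: 9.65
tcp_pos: [0.509, -0.3313, 0.1125]
ee_rot: [[-0.998, 0.064, 0.002], [0.064, 0.998, -0.001], [-0.002, -0.001, -1.0]]
wrist_force: [-0.9, -0.2, -0.5]
opening: 0.0064
grip_force: 49.1
[ 0.50897219 -0.33124442  0.11254076] [[-0.998, 0.0637, 0.0025], [0.0637, 0.998, -0.0009], [-0.0026, -0.0008, -1.0]]
176 [43.4  0.9  1. ]
204 [30.9  0.9  4.2]
228 [18.1  1.1  4.9]
300 [-27.1   1.2   6.9]
```

View pics/w6.png

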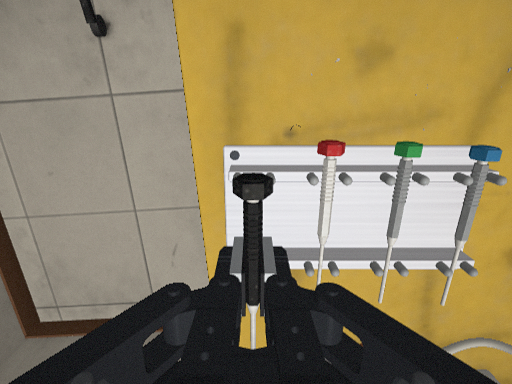

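The place-0 pins at (236,177) and (270,177) straddle the driver, which is at column 253, and the rails look square to it. Lowering.

```bash
python3 -m crank '.004 .001 .08 0 0 0 0;0 0 .07 0 0 0 0;0 0 .04 0 0 0 0;0 0 .02 0 0 0 0;0 0 0 0 0 0 0;0 0 0 0 0 0 0'; python3 -m crank '0 0 .007 0 0 0 0;0 0 0.006 0 0 0 0;0 0 0 0 0 0 0;0 0 0 0 0 0 0'
```

```text
clock: 10.3
tcp_pos: [0.5075, -0.3309, 0.0488]
ee_rot: [[-0.998, 0.064, 0.001], [0.064, 0.998, -0.001], [-0.001, -0.001, -1.0]]
wrist_force: [-0.5, 0.1, -1.0]
opening: 0.0064
grip_force: 49.1
clock: 10.7
tcp_pos: [0.5068, -0.3306, 0.0441]
ee_rot: [[-0.998, 0.064, 0.0], [0.064, 0.998, -0.0], [-0.0, -0.0, -1.0]]
wrist_force: [0.4, -0.2, -0.8]
opening: 0.0063
grip_force: 49.1
```

```bash
python3 -m crank '0 0 .005 0 0 0 0;0 0 0 0 0 0 0;0 0 0 0 0 0 0'; python3 -m crank '0 0 .004 0 0 0 0;0 0 0 0 0 0 0;0 0 0 0 0 0 0'
```

```text
clock: 11.0
tcp_pos: [0.5067, -0.3306, 0.0424]
ee_rot: [[-0.998, 0.064, -0.0], [0.064, 0.998, 0.0], [0.0, 0.0, -1.0]]
wrist_force: [0.2, 0.5, -0.8]
opening: 0.0065
grip_force: 49.1
clock: 11.3
tcp_pos: [0.5067, -0.3306, 0.0412]
ee_rot: [[-0.998, 0.064, -0.0], [0.064, 0.998, 0.0], [0.0, 0.0, -1.0]]
wrist_force: [0.3, 0.4, 0.0]
opening: 0.0066
grip_force: 49.1
```

```bash
python3 -m crank '0 0 .004 0 0 0 0;0 0 0 0 0 0 0;0 0 0 0 0 0 0'; python3 -c "
from h import *
p,P=cloud('wrist');cv2.imwrite('pics/w7.png',p[:,:,::-1])"
```

```text
clock: 11.6
tcp_pos: [0.5069, -0.3306, 0.0402]
ee_rot: [[-0.998, 0.064, 0.0], [0.064, 0.998, -0.0], [-0.0, -0.0, -1.0]]
wrist_force: [0.6, 0.6, 1.1]
opening: 0.0069
grip_force: 49.2
```

View pics/w7.png

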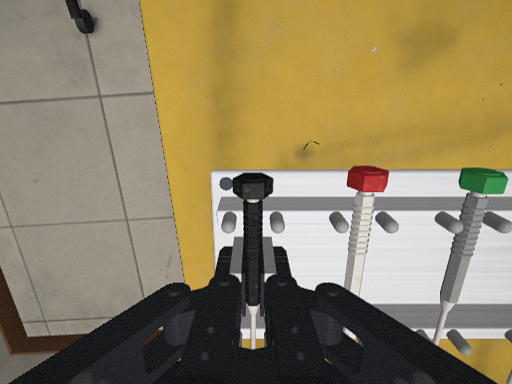

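The driver is down between its pins at (229,222) and (277,222). Its cap at row 186 is about 4 mm nearer the rail than the red and green caps at rows 178 to 180. I'll lift a hair, shift it 3.5 mm toward the cap side, and set it down.

```bash
python3 -m crank '0 0 -.01 0 0 0 0;.012 0 0 0 0 0 0;0 0 0 0 0 0 0;0 0 .006 0 0 0 0;0 0 .005 0 0 0 0;0 0 0 0 0 0 0;0 0 0 0 0 0 0'; python3 -m crank '0 0 .002 0 0 0 0;0 0 0 0 0 0 0;0 0 0 0 0 0 0'
```

```text
clock: 12.35
tcp_pos: [0.5032, -0.3304, 0.04]
ee_rot: [[-0.998, 0.064, -0.0], [0.064, 0.998, -0.0], [0.0, -0.0, -1.0]]
wrist_force: [-1.4, 0.7, 4.3]
opening: 0.0066
grip_force: 49.6
clock: 12.65
tcp_pos: [0.5032, -0.3304, 0.0399]
ee_rot: [[-0.998, 0.064, 0.0], [0.064, 0.998, -0.0], [-0.0, -0.0, -1.0]]
wrist_force: [-3.0, 2.3, 8.0]
opening: 0.0065
grip_force: 50.0
```

Seated, since the wrist force is rising. Relieve slightly, open to about 30 mm and back off.

```bash
python3 -m crank '0 0 -.001 0 0 0 0;0 0 0 0 0 0 .12;0 0 0 0 0 0 .2;0 0 0 0 0 0 .3;0 0 0 0 0 0 .35;0 0 0 0 0 0 .35;0 0 0 0 0 0 .35' 20; python3 -m crank '0 0 -.03 0 0 0 .35;0 0 -.06 0 0 0 .35;0 0 -.1 0 0 0 .35;0 0 -.12 0 0 0 .35;0 0 -.12 0 0 0 .35;0 0 -.12 0 0 0 .35;0 0 0 0 0 0 .35;-.1 .0 0 0 0 0 .35;0 0 0 0 0 0 .35;0 0 0 0 0 0 .35'; python3 -c "
from h import *
p,P=cloud('wrist')
cv2.imwrite('pics/w8.png',p[:,:,::-1])
np.save('w8.npy',P)"
```

```text
clock: 13.35
tcp_pos: [0.5032, -0.3303, 0.0394]
ee_rot: [[-0.998, 0.064, -0.0], [0.064, 0.998, 0.0], [0.0, 0.0, -1.0]]
wrist_force: [-0.3, -1.0, -0.4]
opening: 0.0301
grip_force: 0.0
clock: 14.35
tcp_pos: [0.5331, -0.3321, 0.2043]
ee_rot: [[-0.998, 0.064, -0.001], [0.064, 0.998, 0.0], [0.001, 0.0, -1.0]]
wrist_force: [-0.9, 0.4, -0.1]
opening: 0.0301
grip_force: 0.0
```

View pics/w8.png

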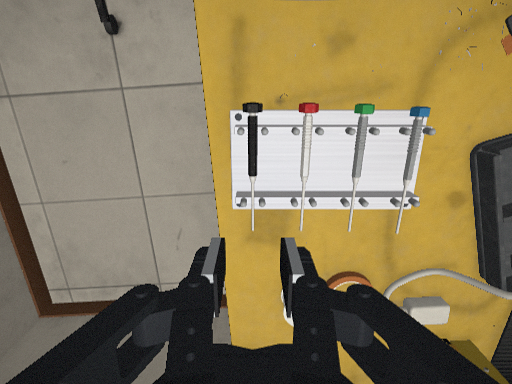

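Black lies between both pin pairs. The cap rows are 107, 107, 108 and 111, and the tip rows 230, 230, 231 and 233, all in line, with the neighbours unmoved. Handing in.

```bash
python3 -c "
from plant import env
print(env.job_done())"
```

```text
the job is handed in; nothing more can be done
None
```

The loose black driver now lies in place 0, the free place at the rack's -y end: cap the same way round as the others, between the pins of both rails and level with its neighbours; I handed the job in at about 14 s, and the other three drivers stayed where they were.

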